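Seal a gel cassette in its tank with the tension wedge

TASK

Load the glass gel cassette into the gel tank and seal it for a leak check. Lift the cassette out of the white rack and lower it into the tank on the side of the grey core that has the black gasket, edges inside the guides, until it stands on the tank floor, and let go of it; the other side is closed by the white blanking block, has no room, and nothing may be forced in there. Then take the blue wedge by its grip and slide it down behind the cassette, flat face to the cassette and sloping back to the tank wall, pushing it down firmly, but not so hard that glass could crack, until it holds the cassette flush against the gasket all over. Finish like that: do not let go, but keep gripping the wedge and pushing it down so that the seal stays tight. Leave the small beaker, dropper bottle, tape roll and petri dish where they are.

Things in the scene. Friction and masses are not known exactly. Their poses are not given: they have to be found in the camera images.
- tank: clear open-topped gel tank, fixed, 118 (x) x 152 (y) x 70 mm, walls 4, floor 5 mm thick; origin at the centre of its underside. In it stands a grey U-shaped core with faces at tank x = +-18 mm, posts at |y| = 41 to 57 mm up to z = 95 mm (16 mm jacks on top), open between the posts above z = 25 mm. On both sides of the core (+x and -x) is a chamber with guides and rails
- tank_guides (a point): tank centre at z = 82 mm, top of the guides on the posts, alike on both sides: 107 mm free width in y for the cassette's edges; lips (|x| = 36 to 39, |y| = 45 to 57 mm), flared outward from z = 82 to 89 mm, keep it from falling outward
- tank_rails (a point): tank centre at z = 68 mm, top of the rails on the two walls (|y| = 24 to 34 mm); they slope so that each chamber narrows downward: rail face at |x| = 36.5 mm + 0.18 z
- gasket: black rubber U-shaped gasket, 4 mm thick, 100 mm wide, fixed on the core face that is to take the cassette: origin at tank x = +20 or -20 mm, y = z = 0, axes parallel to the tank's; its sealing face is 2 mm outward (away from the core) of its origin, at tank |x| = 22 mm
- blank: white blanking block, fixed, on the other side of the core (origin at tank x = -20 or +20 mm, y = z = 0), 80 mm wide in y; it fills that chamber out to |x| = 42 mm up to z = 64 mm (a 10 mm thick ridge at |x| = 20 mm rises to z = 92 mm) and leaves only 6 mm to the rails at the rim: too little for cassette or wedge
- cassette: gel cassette, two greenish glass plates with black edge spacers, 9 (x) x 100 (y) x 100 mm (z), 0.16 kg; origin at the centre of its lower edge, z up; both faces alike. Upright in a rack slot. On the tank floor its edge is at z = 5, its top at z = 105 mm; flush on the gasket its origin is 6.5 mm outward of the gasket's (tank |x| = 26.5 mm); the guides allow 5 mm more
- wedge: blue tension wedge, 82 mm wide (y), 0.12 kg, upright in a rack slot; origin at its foot below the middle of the grip, z up. Back at x = -2 mm at the foot, sloping to x = -12.8 mm at z = 60 mm, then upright to z = 90. Grip: 12 mm thick (x = -6 to +6), 36 mm wide (y), z = 88 to 138 mm, ribbed above z = 107 mm
- wedge_front (a point): point on the wedge's flat front face: x = +8, y = 0, z = 45 mm in its axes (face chamfered to x = +3 mm over the lowest 15 mm). With the cassette flush the wedge jams, foot about 25 mm above the bench, origin at tank |x| = 39 mm (19 mm outward of the gasket's), its +x to the core; faces slippery, all rigid: a few mm more of downward command give a firm push
- rack: white slotted plate rack, fixed, 124 x 124 mm, base 6 mm thick, uprights to z = 48 mm; origin at the centre of its underside. Slots run along its x: the cassette stands at y = +32 mm, the wedge at y = -32 mm, flat face to the cassette (wedge +x along rack +y), both on the base at z = 6 mm with 0.8 mm play to each side
- beaker_50: small empty glass beaker, 44 mm across, 57 mm tall, a bystander
- dropper_b: white dropper bottle with green cap, 29 mm across, 78 mm tall, a bystander
- tape_roll: roll of beige tape lying flat, 98 mm across, 25 mm tall, a bystander
- petri_0: petri dish with lid, 60 mm across, 16 mm tall, a bystander
Mind the look-alikes: they are no part of the job. Leave any orange or red look-alike of the wedge alone.

How it is judged:
By the outcome, as a careful person would: the job done as asked, in the order asked, and still so for the second after the job is handed in, while the arm keeps its last pose, push and grip.
It also fails if it takes over 64 s, if anything falls off the work surface, if the arm or the gripper's body presses on something with over 40 N, if the wrist force passes 120 N, or if a joint passes its speed limit or range.

ROBOT

A 6-joint arm with a two-finger parallel gripper is mounted at the origin on a cart in front of the work surface, level with it; the furniture and walls round the work are solid. World frame = base frame: x ahead of the robot, y to its left, z up, the work surface at z = 0. Lengths are in m, angles in rad, forces in N, time in s.
With the tool pointing down it reaches from about 0.425 to 0.95 m from the base axis. Payload 3.5 kg.
Tool frame: the origin (TCP) lies midway between the tips of the shut fingers; the grasp point (between the pads) lies 19 mm behind it; z points along the fingers, y is the line along which they close (so a half turn about z gives the same grasp; the last joint's range is limited). The gripper opens to 85 mm and grips with 20 to 120 N. Pads are 22 mm wide; open, the fingers measure 114 mm over their backs; the gripper's body (76 mm by 85 mm) begins 54 mm behind the grasp point. The pads swing forward as they close: fully open they stand 13 mm farther back than shut.
Start: joints at [1.134, 0.286, 1.577, -0, 1.279, -0.15], TCP at [0.191, 0.647, 0.231] pointing down, gripper open.
Joint ranges: [-2.77, 2.77], [-0.9, 2.22], [0.21, 2.48], [-1.53, 4.67], [0.24, 2.81], [-2.84, 2.84]. Speed limits (rad/s): [2.79, 2.79, 3.14, 3.14, 3.14, 3.14].

INTERFACE

Orientations are given as a unit quaternion [x, y, z, w].
In Python, from plant import * gives the robot as it stands.
- The arm moves only by the tool move_arm, never from a script. Its argument "moves" is a list of rows, each a list of 3 entries, a list of its own where there are three numbers: the opening, from 0 (shut) to 1 (fully open), then the shift along the tool's x, y, z in m, then the turn, a rotation vector about the tool's x, y, z in rad. A call has exactly 10 rows; each row shifts and turns the commanded pose from where the row before left it, along the tool's axes as they then stand; what a row does not reach is not made up. A row lasts 1/12 s, in which the tool goes at most 41.7 mm and 7.16 degrees, less where a joint would pass 70% of its speed; a pose out of reach is approached as far as the arm can. A call is refused whole if a number of a shift passes 0.0417 or a number of a turn 0.125, either way. A call with a gripper value outside its range is refused whole. The fingers move at their own pace and stop on an object; "grip_force" is the grip in N (left out, the last holds). Time passes only in rows, so rows that do not move let the fingers close, or fill a call up. It gives the time, the measured TCP pose, the force, the opening and the grip force at its end, in the units of the state.
- get_state(): the state, without advancing time (a new reading comes with each control period).
- read_camera(name): name is "side" or "top" or "wrist"; returns the picture (480x640x3 uint8, red, green, blue); there is no depth.
- camera_params(name): a dict with "fx", "fy", "cx", "cy" (pixels), "rvec" (rotation vector, rad) and "tvec" (3), from world to camera coordinates, as OpenCV has them; the wrist camera has in their place "tool_from_camera" (4x4, takes a point from camera to tool coordinates, whose origin is the TCP and whose axes are the flange's). Camera axes: x right, y down, z forward; pixel columns grow to the right and rows downward; lengths in m; the calibration is good to about 2 mm. A picture is of the moment at which its call begins: read the wrist's pose just before it. camera_params takes no time and is no camera call.
- sign_off(): hands the job in; it is judged then, once.
The state is a dict: "time": time; "qpos": joint angles; "dq": joint speeds; "joint_efforts": joint torques, N m; "eef_pos": TCP position; "tcp_rot": TCP orientation; "contact_force": force on the tool from outside, world axes, zero at the start; "wrist_torque": the same for the moment, N m; "opening": opening from 0.0 (shut) to 1.0 (fully open); "finger_force": force on a finger pad.
Only numpy, scipy, OpenCV 4.12 (cv2) and the standard library are available. Lean on these libraries where they do the work, as an engineer would, in place of code of your own. Each camera call takes 0.05 s, during which the arm holds its last target. There are 200 camera calls.

## Working session

There is one attempt and no reset: what is moved stays moved. The work goes in short steps, Python scripts to look and compute and a tool call to move; the robot and the scene stay as the last step left them, time stands still between calls to the robot, and variables do not carry over. Pictures are saved under pics/ and viewed, at most 10 in all, crops included, and the job is handed in when it is done.

Besides the shell and the picture viewer there is one more tool, called as name(argument=value, ...) on one line, values as JSON. move_arm: Moves the arm, as the interface text tells. Its arguments: {"type":"object","properties":{"moves":{"type":"array"},"grip_force":{"type":"number"}},"required":["moves"]}

```bash
mkdir -p pics; ls; python3 - <<'E'
from plant import *
import cv2
for n in ("side","top"):
    cv2.imwrite(f"pics/{n}0.png",read_camera(n)[:,:,::-1]); p=camera_params(n); print(n,p)
print(camera_params("wrist")); print(get_state())
E
```

```text
pics
side {'fx': 483.24409775047957, 'fy': 483.24409775047957, 'cx': 323.56724611628226, 'cy': 240.2563202331919, 'rvec': array([ 0.10541039, -2.70625497,  1.56284329]), 'tvec': array([0.54613527, 0.13595584, 0.81721869])}
top {'fx': 511.2229184572027, 'fy': 511.2229184572027, 'cx': 321.2334433221857, 'cy': 237.6294261006004, 'rvec': array([ 2.11049849, -2.12183743,  0.20224876]), 'tvec': array([-0.06753265,  0.55800371,  1.05673741])}
{'fx': 388.9026676142921, 'fy': 388.9026676142921, 'cx': 324.3297745605518, 'cy': 243.4442589471121, 'tool_from_camera': array([[ 1.00201496e-03, -9.47397140e-01, -3.20058831e-01,
         8.37222913e-02],
       [ 9.99999268e-01,  1.16650041e-03, -3.22206160e-04,
        -6.47141285e-04],
       [ 6.78605952e-04, -3.20058273e-01,  9.47397615e-01,
        -1.42887566e-01],
       [ 0.00000000e+00,  0.00000000e+00,  0.00000000e+00,
         1.00000000e+00]])}
{'time': 0.1, 'qpos': array([ 1.13400471e+00,  2.87135683e-01,  1.57804933e+00, -2.95523773e-05,
        1.27858928e+00, -1.49974629e-01]), 'dq': array([ 0.00067019, -0.00075459, -0.00212014, -0.00073756, -0.0006607 ,
       -0.00014966]), 'joint_efforts': array([ 1.55144471e-04, -4.07293761e+01, -2.93700188e+01, -1.35882915e-04,
        3.42260086e-03,  7.55460547e-06]), 'eef_pos': array([0.19066325, 0.64688699, 0.23003628]), 'tcp_rot': array([ 1.42913127e-01,  9.89734635e-01, -1.04829912e-03, -3.01915552e-04]), 'contact_force': array([ 0.30605785, -0.45871713,  0.17939163]), 'wrist_torque': array([-0.0094318 ,  0.03565921, -0.01343952]), 'finger_force': 0.0, 'opening': 1.002555810473457}
```

View pics/top0.png

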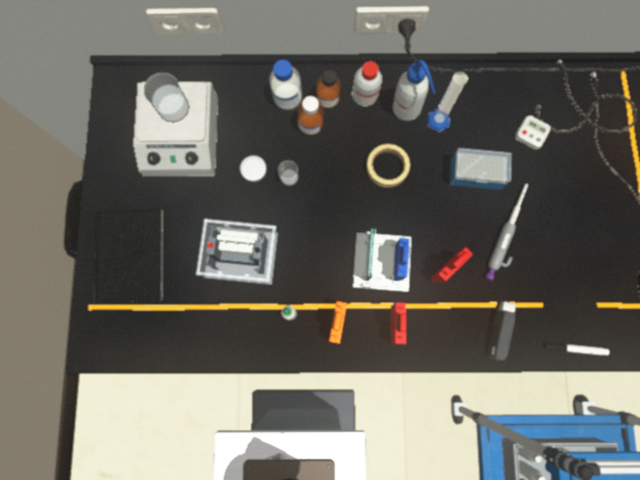

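View pics/side0.png

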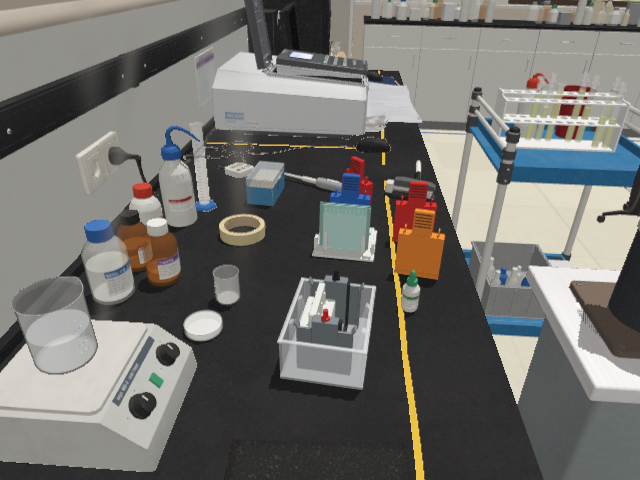

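The top view shows these candidates:
- **Wedge:** blue at (402,258) in the rack. The look-alikes are orange (338,322), red (400,323) and red (455,263).
- **Cassette:** greenish, at (371,253) in the rack.
- **Tank:** at (237,250). The white blank seems to be on the upper side (+x) and the black gasket on the lower side.

I choose the blue wedge. Next is one close crop of the tank and rack.

```bash
cat > h.py <<'E'
from plant import *
import cv2, numpy as np
from scipy.spatial.transform import Rotation as R
def cam(n):
    p=camera_params(n); K=np.array([[p['fx'],0,p['cx']],[0,p['fy'],p['cy']],[0,0,1]])
    if n=='wrist':
        s=get_state(); T=np.eye(4); T[:3,:3]=R.from_quat(s['tcp_rot']).as_matrix(); T[:3,3]=s['eef_pos']
        C=np.linalg.inv(T@p['tool_from_camera']); return K,C[:3,:3],C[:3,3]
    return K,R.from_rotvec(p['rvec']).as_matrix(),p['tvec']
def proj(c,P):
    K,r,t=c; q=(r@np.atleast_2d(P).T).T+t; q=q@K.T; return q[:,:2]/q[:,2:]
def back(c,uv,z):
    K,r,t=c; o=-r.T@t; d=(r.T@np.linalg.inv(K)@np.c_[np.atleast_2d(uv),np.ones(len(np.atleast_2d(uv)))].T).T
    return o+d*((z-o[2])/d[:,2])[:,None]
E
python3 - <<'E'
from h import *
c=cam('top'); im=cv2.imread('pics/top0.png')
a=cv2.resize(im[205:305,185:285],(400,400),interpolation=cv2.INTER_CUBIC)
b=cv2.resize(im[215:315,340:440],(400,400),interpolation=cv2.INTER_CUBIC)
cv2.imwrite('pics/crop1.png',np.hstack([a,b]))
print(back(c,[[237,250],[383,262]],0.07), back(c,[[371,253]],0.106),back(c,[[402,258]],.1),proj(c,[[0,0,0],[.191,.647,.23]]))
E
```

```text
[[ 0.52872125  0.10937031  0.07      ]
 [ 0.50109072 -0.20138702  0.07      ]] [[ 0.51458431 -0.17302907  0.106     ]] [[ 0.50475339 -0.23732518  0.1       ]] [[288.56284968 507.57755442]
 [-99.29497945 431.05855089]]
```

View pics/crop1.png

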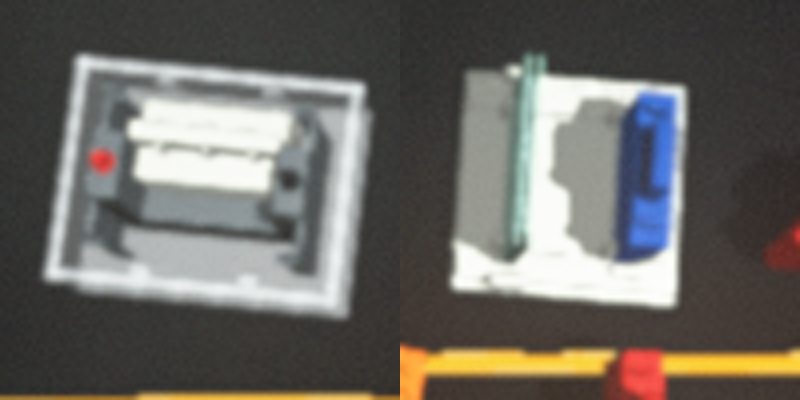

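The crop confirms the blue wedge in the rack with the cassette to its left (+y). The blank (white) is on the tank's far (+x) side, and the gasket is on the near side, facing the robot. Rim corners in the crop are about (76,55), (368,84), (347,308) and (43,281).

```bash
python3 - <<'E'
from h import *
from scipy.optimize import least_squares
c=cam('top')
def fit(uv,loc,g):
    f=lambda p:(proj(c,np.c_[loc[:,0]*np.cos(p[2])-loc[:,1]*np.sin(p[2])+p[0],loc[:,0]*np.sin(p[2])+loc[:,1]*np.cos(p[2])+p[1],loc[:,2]])-uv).ravel()
    s=least_squares(f,g); print(s.x,np.degrees(s.x[2]),s.fun.round(1))
uv=np.array([[76,55],[368,84],[347,310],[43,281]])/4+[185,205]
h=np.array([[1,1],[1,-1],[-1,-1],[-1,1]])
fit(uv,np.c_[h*[.059,.076],[.07]*4],[.5,.1,0])
uv=np.array([[64,67],[286,87],[277,305],[51,291]])/4+[340,215]
fit(uv,np.c_[h*[.062,.062],[.006]*4],[.5,-.2,0])
# cassette top edge ends, wedge
uv=np.array([[135,55],[113,258]])/4+[340,215]
print(back(c,uv,.106))
E
```

```text
[ 0.52788103  0.10911693 -0.09804722] -5.61769194436552 [ 1.6  1.6 -1.5  0.7 -2.4 -1.4  2.3 -0.8]
[ 0.51151186 -0.20745985 -0.0795808 ] -4.559644059078528 [ 0.5  0.9 -0.4 -0.1 -0.4 -0.1  0.4 -0.7]
[[ 0.56559597 -0.17994931  0.106     ]
 [ 0.45991248 -0.16613219  0.106     ]]
```

move_arm(moves=[[0.5,[-0.035,-0.02,-0.01],[0,0,0]],[0.5,[-0.035,-0.02,-0.01],[0,0,0]],[0.5,[-0.035,-0.02,-0.01],[0,0,0]],[0.5,[-0.035,-0.02,-0.01],[0,0,0]],[0.5,[-0.035,-0.02,-0.01],[0,0,0]],[0.5,[-0.035,-0.02,-0.01],[0,0,0]],[0.5,[-0.035,-0.02,-0.01],[0,0,0]],[0.5,[-0.035,-0.02,-0.01],[0,0,0]],[0.5,[-0.035,-0.02,-0.01],[0,0,0]],[0.5,[-0.035,-0.02,-0.01],[0,0,0]]])

```text
time: 0.93
eef_pos: [0.4708, 0.3548, 0.3313]
tcp_rot: [0.143, 0.99, -0.0, -0.0]
contact_force: [-0.9, -0.1, -0.8]
opening: 0.496
finger_force: 0.0
```

move_arm(moves=[[0.5,[-0.0145,-0.038,0],[0,0,0]],[0.5,[-0.0145,-0.038,0],[0,0,0]],[0.5,[-0.0145,-0.038,0],[0,0,0]],[0.5,[-0.0145,-0.038,0],[0,0,0]],[0.5,[-0.0145,-0.038,0],[0,0,0]],[0.5,[-0.0145,-0.038,0],[0,0,0]],[0.5,[-0.0145,-0.038,0],[0,0,0]],[0.5,[-0.0145,-0.038,0],[0,0,0]],[0.5,[-0.0145,-0.038,0],[0,0,0]],[0.5,[-0.0145,-0.038,0],[0,0,0]]])

```text
time: 1.77
eef_pos: [0.5011, -0.0508, 0.331]
tcp_rot: [0.143, 0.99, 0.0, -0.0]
contact_force: [0.2, 0.4, -0.1]
opening: 0.501
finger_force: 0.0
```

move_arm(moves=[[0.5,[-0.0106,-0.028,0.016],[0,0,0]],[0.5,[-0.0106,-0.028,0.016],[0,0,0]],[0.5,[-0.0106,-0.028,0.016],[0,0,0]],[0.5,[-0.0106,-0.028,0.016],[0,0,0]],[0.5,[-0.0106,-0.028,0.016],[0,0,0]],[0.5,[0,0,0],[0,0,-0.07]],[0.5,[0,0,0],[0,0,-0.07]],[0.5,[0,0,0],[0,0,-0.068]],[0.5,[0,0,0],[0,0,0]],[0.5,[0,0,0],[0,0,0]]])

```text
time: 2.6
eef_pos: [0.5126, -0.1981, 0.2508]
tcp_rot: [0.04, 0.999, 0.0, -0.0]
contact_force: [-0.6, -0.2, -0.8]
opening: 0.5
finger_force: 0.0
```

```bash
python3 - <<'E'
from h import *
s=get_state(); print(s['eef_pos'],s['tcp_rot'],s['time'])
c=cam('wrist'); cv2.imwrite('pics/w1.png',read_camera('wrist')[:,:,::-1])
import pickle; pickle.dump(c,open('w1.pkl','wb'))
E
```

```text
[ 0.51260582 -0.19809361  0.25084864] [ 4.02924441e-02  9.99187823e-01  2.20478786e-04 -4.04700077e-04] 2.6
```

View pics/w1.png

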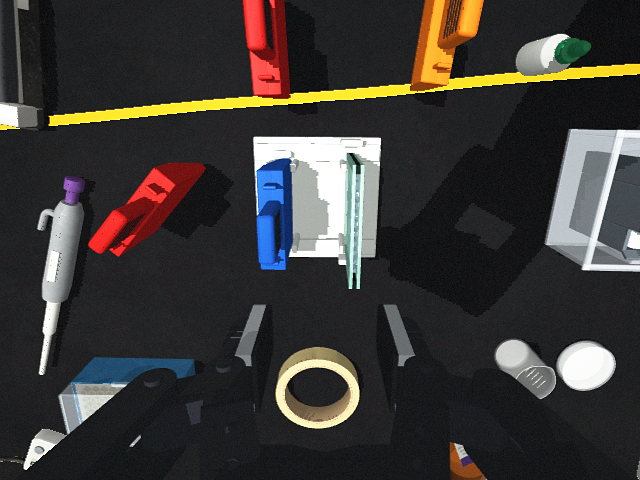

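```bash
python3 - <<'E'
from h import *
im=cv2.imread('pics/w1.png')[130:300,240:400]
cv2.imwrite('pics/w1c.png',cv2.resize(im,None,fx=3.5,fy=3.5,interpolation=cv2.INTER_CUBIC))
E
```

```text
(no output)
```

View pics/w1c.png

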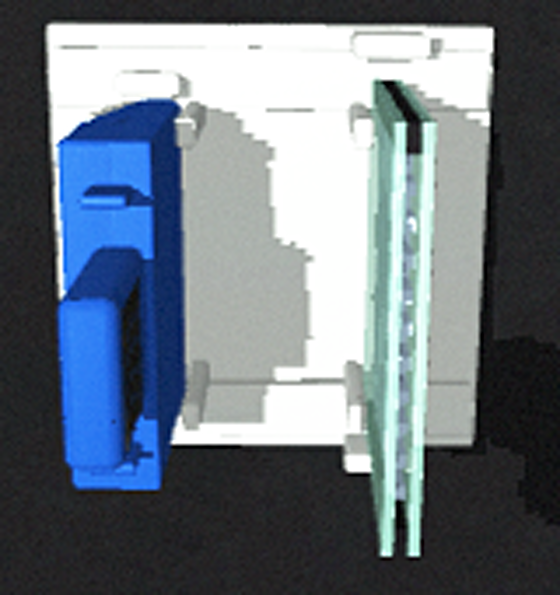

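The crop shows the cassette's top face, with corners at (393,122), (438,122), (420,556) and (381,556). The wedge grip's top face is about (62,300) to (122,465).

```bash
python3 - <<'E'
from h import *
import pickle; c=pickle.load(open('w1.pkl','rb'))
f=lambda a:np.array(a)/3.5+[240,130]
C=back(c,f([[393,122],[438,122],[420,556],[381,556]]),.106); print(C.round(4)); print('cas',C.mean(0)); d=(C[2]+C[3]-C[0]-C[1])/2; print(np.linalg.norm(d),np.degrees(np.arctan2(d[1],d[0])))
C=back(c,f([[60,141],[153,142],[160,488],[76,488]]),.096); print(C.round(4)); print('wbody',C.mean(0)); d=(C[2]+C[3]-C[0]-C[1])/2; print(np.linalg.norm(d),np.degrees(np.arctan2(d[1],d[0])))
C=back(c,f([[62,300],[120,300],[122,465],[68,465]]),.144); print('grip',C.mean(0),np.linalg.norm(C[1]-C[0]),np.linalg.norm(C[2]-C[1]))
C=back(c,f([[49,25],[493,29],[474,444]]),.006); print('rack',C, (C[0]+C[2])/2)
E
```

```text
[[ 0.4669 -0.1744  0.106 ]
 [ 0.4677 -0.165   0.106 ]
 [ 0.5669 -0.1737  0.106 ]
 [ 0.5661 -0.1828  0.106 ]]
cas [ 0.51690601 -0.17396857  0.106     ]
0.09957657298467522 -4.948695955596961
[[ 0.4666 -0.2461  0.096 ]
 [ 0.4684 -0.226   0.096 ]
 [ 0.5492 -0.2334  0.096 ]
 [ 0.5476 -0.2532  0.096 ]]
wbody [ 0.50792264 -0.23967043  0.096     ]
0.08122379571809342 -5.179903793347649
grip [ 0.50727404 -0.23720772  0.144     ] 0.010969631056882994 0.033503770812653474
rack [[ 0.44618587 -0.26122856  0.006     ]
 [ 0.45696831 -0.13942061  0.006     ]
 [ 0.57864182 -0.14924355  0.006     ]] [ 0.51241384 -0.20523605  0.006     ]
```

move_arm(grip_force=45, moves=[[0.5,[-0.0012,0.0122,0.01],[0,0,0.004]],[0.5,[-0.0012,0.0122,0.02],[0,0,0.003]],[0.5,[0,0,0.025],[0,0,0]],[0.5,[0,0,0.025],[0,0,0]],[0.5,[0,0,0.025],[0,0,0]],[0.5,[0,0,0.025],[0,0,0]],[0.5,[0,0,0.025],[0,0,0]],[0.5,[0,0,0.012],[0,0,0]],[0.5,[0,0,0.01],[0,0,0]],[0.5,[0,0,0],[0,0,0]]])

```text
time: 3.48
eef_pos: [0.5162, -0.1734, 0.0725]
tcp_rot: [0.043, 0.999, 0.001, -0.002]
contact_force: [-0.1, -0.2, -1.0]
opening: 0.504
finger_force: 0.0
```

move_arm(moves=[[0.0,[0,0,0],[0,0,0]],[0.0,[0,0,0],[0,0,0]],[0.0,[0,0,0],[0,0,0]],[0.0,[0,0,0],[0,0,0]],[0.0,[0,0,0],[0,0,0]],[0.0,[0,0,0],[0,0,0]],[0.0,[0,0,0],[0,0,0]],[0.0,[0,0,-0.002],[0,0,0]],[0.0,[0,0,-0.004],[0,0,0]],[0.0,[0,0,-0.006],[0,0,0]]])

```text
time: 4.32
eef_pos: [0.516, -0.1735, 0.0853]
tcp_rot: [0.043, 0.999, 0.001, -0.002]
contact_force: [-0.0, -0.5, -2.0]
opening: 0.099
finger_force: 44.0
```

move_arm(moves=[[0.0,[0,0,-0.015],[0,0,0]],[0.0,[0,0,-0.025],[0,0,0]],[0.0,[0,0,-0.025],[0,0,0]],[0.0,[0,0,-0.025],[0,0,0]],[0.0,[0,0,-0.025],[0,0,0]],[0.0,[0,0,-0.025],[0,0,0]],[0.0,[0,0,-0.015],[0,0,0]],[0.0,[0,0,-0.01],[0,0,0]],[0.0,[0.002,0.01,0],[0,0,0]],[0.0,[0.003,0.015,0],[0,0,0]]])

```text
time: 5.15
eef_pos: [0.514, -0.1486, 0.2508]
tcp_rot: [0.044, 0.999, 0.0, -0.0]
contact_force: [-0.6, -0.4, -2.3]
opening: 0.097
finger_force: 44.0
```

move_arm(moves=[[0.0,[0.004,0.026,0],[0,0,0]],[0.0,[0.004,0.026,0],[0,0,0]],[0.0,[0.004,0.026,0],[0,0,0]],[0.0,[0.004,0.026,0],[0,0,0]],[0.0,[0.004,0.026,0],[0,0,0]],[0.0,[0.004,0.026,0],[0,0,0]],[0.0,[0.004,0.026,0],[0,0,0]],[0.0,[0.004,0.026,0],[0,0,0]],[0.0,[0.004,0.026,0],[0,0,0]],[0.0,[0.003,0.022,0],[0,0,0]]])

```text
time: 5.98
eef_pos: [0.4949, 0.1125, 0.2487]
tcp_rot: [0.042, 0.999, 0.0, -0.002]
contact_force: [0.6, 0.9, -1.8]
opening: 0.098
finger_force: 44.0
```

move_arm(moves=[[0.0,[0,0,0],[0,0,0.05]],[0.0,[0,0,0],[0,0,0.1]],[0.0,[0,0,0],[0,0,0.11]],[0.0,[0,0,0],[0,0,0.11]],[0.0,[0,0,0],[0,0,0.11]],[0.0,[0,0,0],[0,0,0.11]],[0.0,[0,0,0],[0,0,0.11]],[0.0,[0,0,0],[0,0,0.11]],[0.0,[0,0,0],[0,0,0.11]],[0.0,[0,0,0],[0,0,0.11]]])

```text
time: 6.82
eef_pos: [0.4953, 0.1108, 0.2486]
tcp_rot: [0.531, 0.847, -0.001, -0.002]
contact_force: [0.2, 0.1, -1.8]
opening: 0.103
finger_force: 44.3
```

move_arm(moves=[[0.0,[0,0,0],[0,0,0.11]],[0.0,[0,0,0],[0,0,0.11]],[0.0,[0,0,0],[0,0,0.11]],[0.0,[0,0,0],[0,0,0.11]],[0.0,[0,0,0],[0,0,0.08]],[0.0,[0,0,0],[0,0,0.03]],[0.0,[0,0,0],[0,0,0]],[0.0,[0,0,0],[0,0,0]],[0.0,[0,0,0],[0,0,0]],[0.0,[0,0,0],[0,0,0]]])

```text
time: 7.65
eef_pos: [0.4969, 0.11, 0.2506]
tcp_rot: [0.74, 0.673, -0.0, -0.0]
contact_force: [0.9, 0.2, -0.1]
opening: 0.094
finger_force: 44.3
```

```bash
python3 - <<'E'
from h import *
s=get_state(); print(s['eef_pos'],s['tcp_rot'],s['time'])
c=cam('wrist'); cv2.imwrite('pics/w2.png',read_camera('wrist')[:,:,::-1])
import pickle; pickle.dump(c,open('w2.pkl','wb'))
E
```

```text
[0.49689501 0.11004081 0.25061347] [ 7.39587817e-01  6.73059753e-01 -4.58248279e-04 -4.68207055e-04] 7.65
```

View pics/w2.png

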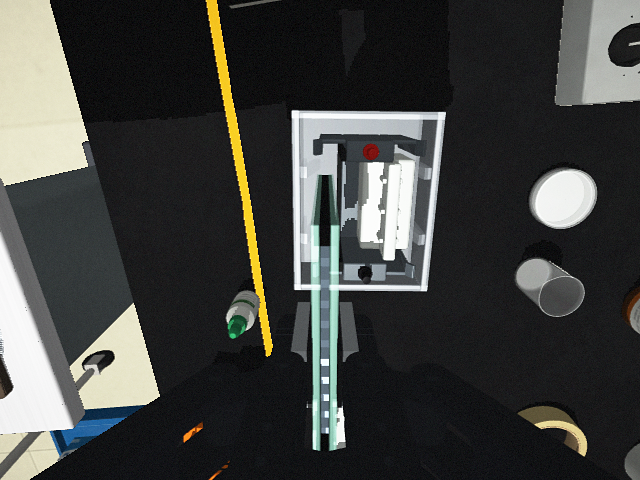

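```bash
python3 - <<'E'
from h import *
im=cv2.imread('pics/w2.png')[100:300,280:450]
cv2.imwrite('pics/w2c.png',cv2.resize(im,None,fx=3,fy=3,interpolation=cv2.INTER_CUBIC))
E
```

```text
(no output)
```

View pics/w2c.png

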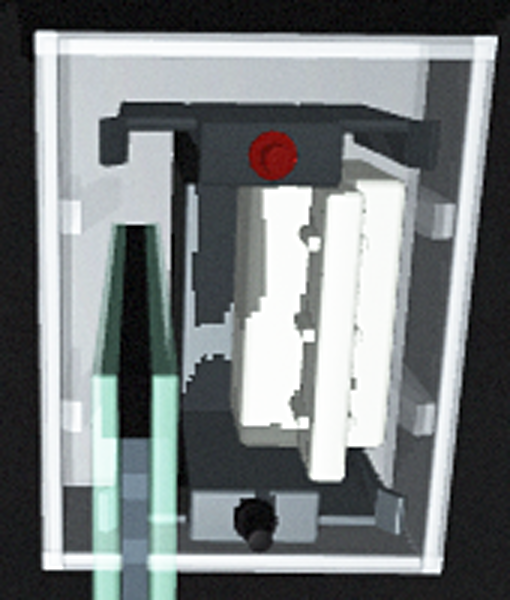

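```bash
python3 - <<'E'
from h import *
from scipy.optimize import least_squares
import pickle; c=pickle.load(open('w2.pkl','rb'))
f=lambda a:np.array(a)/3+[280,100]
h=np.array([[-1,1],[1,1],[1,-1],[-1,-1]])
def fit(uv,loc,g):
    F=lambda p:(proj(c,np.c_[loc[:,0]*np.cos(p[2])-loc[:,1]*np.sin(p[2])+p[0],loc[:,0]*np.sin(p[2])+loc[:,1]*np.cos(p[2])+p[1],loc[:,2]])-uv).ravel()
    s=least_squares(F,g,loss='soft_l1'); print(s.x.round(4),np.degrees(s.x[2]).round(2),F(s.x).round(1))
rim=f([[35,32],[497,37],[440,573],[43,570]]); L1=np.c_[h*[.059,.076],[.07]*4]
bp=f([[190,491],[318,491],[318,541],[190,541]]); L2=np.array([[-.018,-.041,.095],[.018,-.041,.095],[.018,-.057,.095],[-.018,-.057,.095]])
rp=f([[200,122],[343,124],[343,186],[200,182]]); L3=L2[[3,2,1,0]]*[1,-1,1]
fit(rim,L1,[.5,.1,0]); fit(np.r_[bp,rp],np.r_[L2,L3],[.5,.1,0]); fit(np.r_[rim,bp,rp],np.r_[L1,L2,L3],[.5,.1,0])
q=R.from_quat(get_state()['tcp_rot']).as_matrix(); print(np.degrees(np.arctan2(q[1,0],q[0,0])))
C=back(c,f([[93,376],[178,376]]),.284); print(C,C.mean(0)); C=back(c,f([[112,225],[158,225]]),.184); print(C,C.mean(0))
C=back(c,np.array([[313,450],[335,450]]),.284);print(C,C.mean(0))
E
```

```text
[ 0.5297  0.1127 -0.1029] -5.9 [ 1.8  0.8 -2.5  0.7 -1.4 -2.5  1.8 -2.7]
[ 0.5297  0.1119 -0.1031] -5.91 [ 0.  -0.8  1.  -0.4 -0.1  0.8 -0.4  0.3  0.1 -0.6  0.8 -0.7 -0.6  0.4
 -0.5  1.3]
[ 0.5297  0.112  -0.103 ] -5.9 [ 2.1  1.7 -2.4  1.6 -1.3 -1.8  1.9 -2.   0.  -0.9  1.  -0.5 -0.1  0.6
 -0.5  0.2  0.1 -0.7  0.8 -0.9 -0.6  0.3 -0.5  1.1]
84.59359487999694
[[0.49630362 0.1607835  0.284     ]
 [0.50455845 0.16001469 0.284     ]] [0.50043103 0.1603991  0.284     ]
[[0.49630344 0.16015487 0.184     ]
 [0.50449746 0.15939076 0.184     ]] [0.50040045 0.15977282 0.184     ]
[[0.48823536 0.07658188 0.284     ]
 [0.49617147 0.07584814 0.284     ]] [0.49220342 0.07621501 0.284     ]
```

The rim, posts and jacks fit one tank pose: (0.530, 0.112), yaw -5.9°. The cassette hangs upright, centred near (0.496, 0.110). I need about +5 mm in tool x and +3.7 mm in tool y before lowering.

move_arm(moves=[[0.0,[0.0026,0.0018,0],[0,0,0.004]],[0.0,[0.0026,0.0019,0],[0,0,0.004]],[0.0,[0,0,0.01],[0,0,0]],[0.0,[0,0,0.015],[0,0,0]],[0.0,[0,0,0.015],[0,0,0]],[0.0,[0,0,0.015],[0,0,0]],[0.0,[0,0,0.012],[0,0,0]],[0.0,[0,0,0.007],[0,0,0]],[0.0,[0,0,0],[0,0,0]],[0.0,[0,0,0],[0,0,0]]])

```text
time: 8.53
eef_pos: [0.5016, 0.1145, 0.1771]
tcp_rot: [0.743, 0.67, -0.0, -0.0]
contact_force: [0.2, -0.4, -2.4]
opening: 0.097
finger_force: 44.2
```

```bash
python3 - <<'E'
from h import *
s=get_state(); print(s['eef_pos'],s['tcp_rot'],s['time'])
c=cam('wrist'); im=read_camera('wrist')[:,:,::-1].copy()
z=s['eef_pos'][2]; P=lambda x,y,h:[.5297+x*.9947+y*.1028,.112-x*.1028+y*.9947,h]
ed=[]
for sx in(-.036,-.039,-.022,-.018):
  for sy in(.045,.057): ed.append(P(sx,sy,.089 if sx<-.03 else .095))
for u,v in proj(c,ed).round().astype(int): cv2.circle(im,(int(u),int(v)),1,(0,0,255),-1)
cv2.imwrite('pics/w3c.png',cv2.resize(im[60:260,250:450],None,fx=3,fy=3,interpolation=cv2.INTER_CUBIC))
import pickle; pickle.dump(c,open('w3.pkl','wb'))
E
```

```text
[0.50160303 0.11450943 0.17705693] [ 7.42567092e-01  6.69771613e-01 -2.39853472e-04 -2.05599859e-04] 8.5333
```

View pics/w3c.png

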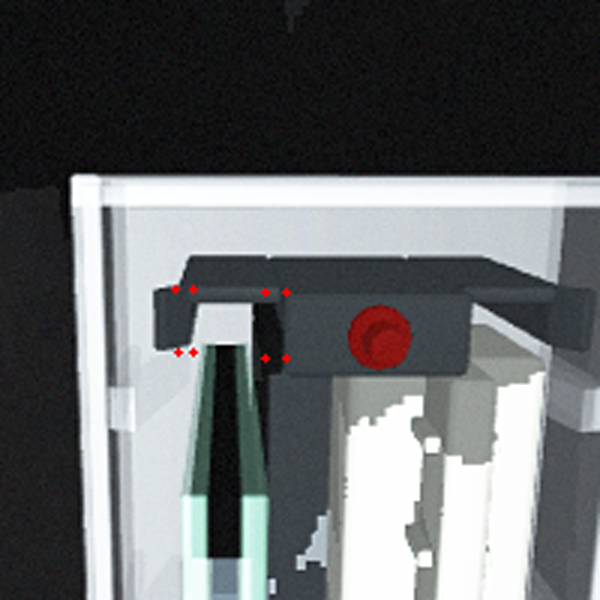

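```bash
python3 - <<'E'
from h import *
import pickle; c=pickle.load(open('w3.pkl','rb'))
f=lambda a:np.array(a)/3+[250,60]
A=np.array([[.9947,-.1028],[.1028,.9947]])
t=lambda uv,z:((back(c,f(uv),z)[:,:2]-[.5297,.112])@A.T*1000).round(1)
print(t([[202,345],[252,345]],.1105),t([[183,495],[268,495]],.2105),t([[285,292],[470,292],[470,375],[285,372]],.095),t([[194,350],[254,303]],.082))
E
```

```text
[[-33.5  49.4]
 [-24.5  49.4]] [[-33.6  50.2]
 [-25.3  50.2]] [[-18.   57.1]
 [ 17.1  57.1]
 [ 18.1  41.3]
 [-17.7  41.9]] [[-35.6  44.1]
 [-23.5  53.5]]
```

The picture shows the cassette's lower edge centred in the guide: tank x from -33.5 to -24.5 mm, end at y = 49.5 mm. The fit is good, so I lower it.

move_arm(moves=[[0.0,[0,0,0.006],[0,0,0]],[0.0,[0,0,0.008],[0,0,0]],[0.0,[0,0,0.008],[0,0,0]],[0.0,[0,0,0.008],[0,0,0]],[0.0,[0,0,0.008],[0,0,0]],[0.0,[0,0,0.008],[0,0,0]],[0.0,[0,0,0.004],[0,0,0]],[0.0,[0,0,0],[0,0,0]],[0.0,[0,0,0],[0,0,0]],[0.0,[0,0,0],[0,0,0]]])

```text
time: 9.42
eef_pos: [0.502, 0.1145, 0.1277]
tcp_rot: [0.743, 0.67, 0.0, 0.0]
contact_force: [0.8, 1.2, -1.5]
opening: 0.094
finger_force: 44.3
```

move_arm(moves=[[0.0,[0,0,0.008],[0,0,0]],[0.0,[0,0,0.009],[0,0,0]],[0.0,[0,0,0.009],[0,0,0]],[0.0,[0,0,0.009],[0,0,0]],[0.0,[0,0,0.006],[0,0,0]],[0.0,[0,0,0.004],[0,0,0]],[0.0,[0,0,0.003],[0,0,0]],[0.0,[0,0,0],[0,0,0]],[0.0,[0,0,0],[0,0,0]],[0.0,[0,0,0],[0,0,0]]])

```text
time: 10.25
eef_pos: [0.502, 0.1145, 0.0798]
tcp_rot: [0.743, 0.67, 0.0, 0.0]
contact_force: [-0.5, -0.3, -2.0]
opening: 0.099
finger_force: 44.2
```

move_arm(moves=[[0.0,[0,0,0.002],[0,0,0]],[0.0,[0,0,0.002],[0,0,0]],[0.0,[0,0,0.001],[0,0,0]],[0.0,[0,0,0.001],[0,0,0]],[0.0,[0,0,0.001],[0,0,0]],[0.0,[0,0,0.0005],[0,0,0]],[0.0,[0,0,0.0005],[0,0,0]],[0.0,[0,0,0],[0,0,0]],[0.0,[0,0,0],[0,0,0]],[0.0,[0,0,0],[0,0,0]]])

```text
time: 11.08
eef_pos: [0.5028, 0.1147, 0.0752]
tcp_rot: [0.742, 0.67, 0.0, 0.0]
contact_force: [-6.4, -0.1, 17.2]
opening: 0.095
finger_force: 47.1
```

move_arm(moves=[[0.0,[0,0,-0.004],[0,0,0]],[0.0,[0,-0.0015,0],[0,0,0]],[0.0,[0,0,0],[0,0,0]],[0.0,[0,0,0.001],[0,0,0]],[0.0,[0,0,0.001],[0,0,0]],[0.0,[0,0,0.001],[0,0,0]],[0.0,[0,0,0],[0,0,0]],[0.0,[0,0,0],[0,0,0]],[0.0,[0,0,0],[0,0,0]],[0.0,[0,0,0],[0,0,0]]])

```text
time: 11.92
eef_pos: [0.5008, 0.1148, 0.0752]
tcp_rot: [0.742, 0.67, -0.0, -0.0]
contact_force: [-6.7, 1.0, 16.5]
opening: 0.097
finger_force: 47.0
```

move_arm(moves=[[0.0,[0,0,-0.001],[0,0,0]],[0.0,[0,0,-0.001],[0,0,0]],[0.0,[0,0,0],[0,0,0]],[0.0,[0,0,0],[0,0,0]],[0.08,[0,0,0],[0,0,0]],[0.12,[0,0,0],[0,0,0]],[0.14,[0,0,0],[0,0,0]],[0.18,[0,0,0],[0,0,0]],[0.25,[0,0,0],[0,0,0]],[0.3,[0,0,0],[0,0,0]]])

```text
time: 12.75
eef_pos: [0.4999, 0.1146, 0.0739]
tcp_rot: [0.743, 0.67, -0.0, -0.0]
contact_force: [-0.2, -1.2, -0.2]
opening: 0.298
finger_force: 0.0
```

```bash
python3 - <<'E'
from h import *
s=get_state(); print(s['eef_pos'],s['contact_force'],s['opening'],s['time'])
a=cam('wrist'); w=read_camera('wrist')[:,:,::-1]; sd=read_camera('side')[:,:,::-1]
import pickle; pickle.dump(a,open('w4.pkl','wb')); cv2.imwrite('pics/w4raw.png',w); cv2.imwrite('pics/s4raw.png',sd)
l=cv2.resize(w[60:480,220:440],(314,600)); r=cv2.resize(sd[240:390,270:390],(480,600),interpolation=cv2.INTER_CUBIC)
cv2.imwrite('pics/p4.png',np.hstack([l,r]))
E
```

```text
[0.49994328 0.11459048 0.07390537] [-0.1560631  -1.19167414 -0.22133929] 0.298255050707185 12.75
```

View pics/p4.png

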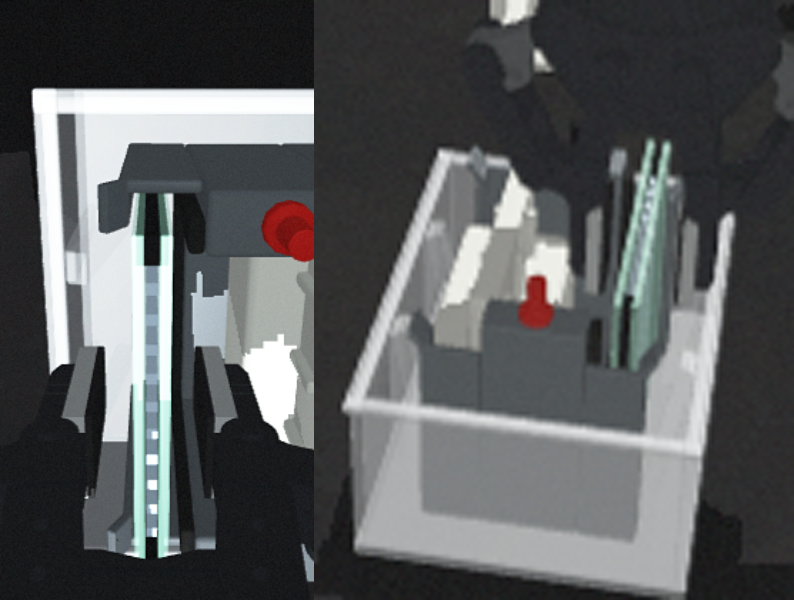

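```bash
python3 - <<'E'
from h import *
import pickle; c=pickle.load(open('w4.pkl','rb'))
A=np.array([[.9947,-.1028],[.1028,.9947]])
im=cv2.imread('pics/w4raw.png'); 
print(im[215:240,316,1], im[440:460,316,1], im[200:250,326,1].tolist(), im[350,305:350].tolist()[::2])
for v2 in (448,449.5,451):
 for z in (.102,.105,.108,.111):
  C=back(c,[[314,226],[340,226],[340.5,v2],[312.5,v2]],z); t=(C[:,:2]-[.5297,.112])@A.T*1000
  print(v2,z,t.round(1).tolist(),np.linalg.norm((C[0]+C[1]-C[2]-C[3])/2).round(4))
E
```

```text
[ 89  94  89  88  88  96  95  98  93 144 222 252 248 249 248 248 248 248
 248 248 249 248 249 248 248] [250 250 224 227 225 231 242 251 255 255  84  20  29  23  29  25  30  20
  18  26] [22, 22, 19, 13, 20, 14, 22, 16, 20, 15, 20, 13, 14, 17, 13, 10, 13, 17, 20, 19, 10, 20, 10, 19, 14, 22, 16, 22, 20, 23, 21, 18, 23, 19, 9, 14, 19, 23, 20, 17, 24, 22, 15, 26, 15, 21, 123, 145, 139, 139] [[229, 226, 221], [230, 227, 223], [230, 222, 218], [49, 46, 44], [181, 194, 147], [244, 251, 220], [240, 247, 212], [236, 244, 201], [132, 141, 102], [161, 144, 126], [156, 138, 118], [160, 144, 123], [150, 138, 118], [134, 150, 105], [248, 253, 226], [237, 246, 210], [237, 246, 206], [196, 215, 156], [14, 14, 21], [18, 25, 22], [27, 24, 22], [28, 27, 27], [64, 57, 54]]
448 0.102 [[-34.5, 48.2], [-26.5, 48.2], [-25.1, -39.2], [-35.7, -39.2]] 0.0875
448 0.105 [[-34.4, 49.1], [-26.7, 49.1], [-25.3, -36.1], [-35.6, -36.1]] 0.0852
448 0.108 [[-34.3, 50.0], [-26.8, 50.0], [-25.5, -32.9], [-35.5, -32.9]] 0.0829
448 0.111 [[-34.3, 50.8], [-26.9, 50.8], [-25.6, -29.8], [-35.4, -29.8]] 0.0806
449.5 0.102 [[-34.5, 48.2], [-26.5, 48.2], [-25.1, -40.0], [-35.7, -40.0]] 0.0882
449.5 0.105 [[-34.4, 49.1], [-26.7, 49.1], [-25.3, -36.8], [-35.6, -36.8]] 0.0859
449.5 0.108 [[-34.3, 50.0], [-26.8, 50.0], [-25.4, -33.6], [-35.5, -33.6]] 0.0836
449.5 0.111 [[-34.3, 50.8], [-26.9, 50.8], [-25.6, -30.5], [-35.4, -30.5]] 0.0813
451 0.102 [[-34.5, 48.2], [-26.5, 48.2], [-25.1, -40.7], [-35.8, -40.7]] 0.089
451 0.105 [[-34.4, 49.1], [-26.7, 49.1], [-25.3, -37.5], [-35.6, -37.5]] 0.0866
451 0.108 [[-34.3, 50.0], [-26.8, 50.0], [-25.4, -34.3], [-35.5, -34.3]] 0.0843
451 0.111 [[-34.3, 50.8], [-26.9, 50.8], [-25.6, -31.1], [-35.4, -31.1]] 0.082
```

```bash
python3 - <<'E'
from h import *
c=cam('side'); P=lambda x,y,h:[.5297+x*.9947+y*.1028,.112-x*.1028+y*.9947,h]
for n,p in dict(jack=(0,.049,.111),post1=(.018,.057,.095),post2=(-.018,.057,.095),rimR=(-.059,.076,.07),rimL=(.059,.076,.07),rimfar=(-.059,-.076,.07)).items():
    u=proj(c,[P(*p)])[0]; print(n,((u-[270,240])*4+[314,0]).round(1))
for z in(.101,.105,.109,.113): print(z,[((proj(c,[P(x,y,z)])[0]-[270,240])*4+[314,0]).round(1).tolist() for x in(-.0258,-.0348) for y in(.05,-.05)])
E
python3 - <<'E'
import cv2
im=cv2.imread('pics/s4raw.png')[265:340,325:370]
cv2.imwrite('pics/s4z.png',cv2.resize(im,None,fx=8,fy=8,interpolation=cv2.INTER_CUBIC))
E
```

```text
jack [541.5 277.7]
post1 [483.8 323.5]
post2 [589.6 336.9]
rimR [701.8 448.4]
rimL [353.3 401.8]
rimfar [736.7 184.7]
0.101 [[616.2, 312.5], [650.2, 147.0], [642.9, 315.8], [673.8, 149.7]]
0.105 [[616.7, 303.1], [650.7, 138.3], [643.5, 306.4], [674.4, 141.0]]
0.109 [[617.3, 293.7], [651.3, 129.5], [644.1, 297.0], [675.0, 132.1]]
0.113 [[617.8, 284.2], [651.9, 120.7], [644.7, 287.5], [675.7, 123.3]]
```

View pics/s4z.png

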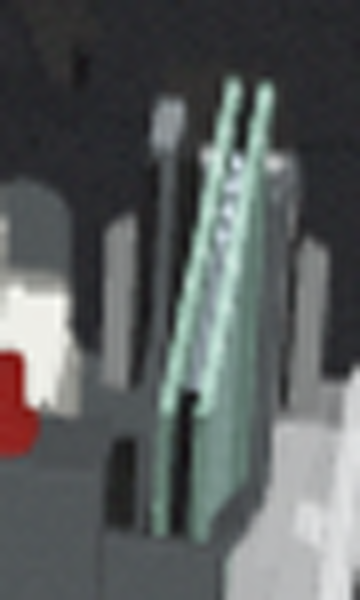

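The cassette's top corners in the side view, at (354,275) and (346,316), match z = 105 mm to about 1 mm, so it stands on the floor inside the guides. Now the wedge.

move_arm(moves=[[0.3,[0,0,-0.01],[0,0,0]],[0.3,[0,0,-0.02],[0,0,0]],[0.3,[0,0,-0.03],[0,0,0]],[0.3,[0,0,-0.03],[0,0,0]],[0.4,[0,0,-0.03],[0,0,0]],[0.5,[0,0,-0.03],[0,0,0]],[0.5,[0,0,-0.026],[0,0,0]],[0.5,[0,0,0],[0,0,-0.11]],[0.5,[0,0,0],[0,0,-0.12]],[0.5,[0,0,0],[0,0,-0.12]]])

```text
time: 13.68
eef_pos: [0.5005, 0.1147, 0.2522]
tcp_rot: [0.612, 0.791, 0.001, 0.001]
contact_force: [-0.1, 0.1, -0.8]
opening: 0.498
finger_force: 0.0
```

move_arm(moves=[[0.5,[0,0,0],[0,0,-0.12]],[0.5,[0,0,0],[0,0,-0.12]],[0.5,[0,0,0],[0,0,-0.12]],[0.5,[0,0,0],[0,0,-0.12]],[0.5,[0,0,0],[0,0,-0.12]],[0.5,[0,0,0],[0,0,-0.12]],[0.5,[0,0,0],[0,0,-0.12]],[0.5,[0,0,0],[0,0,-0.12]],[0.5,[0,0,0],[0,0,-0.12]],[0.5,[0,0,0],[0,0,-0.15]]])

```text
out of range: a turn must lie within [-0.125, 0.125]
```

move_arm(moves=[[0.5,[0,0,0],[0,0,-0.1235]],[0.5,[0,0,0],[0,0,-0.1235]],[0.5,[0,0,0],[0,0,-0.1235]],[0.5,[0,0,0],[0,0,-0.1235]],[0.5,[0,0,0],[0,0,-0.1235]],[0.5,[0,0,0],[0,0,-0.1235]],[0.5,[0,0,0],[0,0,-0.1235]],[0.5,[0,0,0],[0,0,-0.1235]],[0.5,[0,0,0],[0,0,-0.1235]],[0.5,[0,0,0],[0,0,-0.1235]]])

```text
time: 14.52
eef_pos: [0.5001, 0.1147, 0.2512]
tcp_rot: [0.041, 0.999, 0.0, 0.0]
contact_force: [-1.1, -0.3, -0.5]
opening: 0.499
finger_force: 0.0
```

move_arm(moves=[[0.5,[-0.004,-0.037,0],[0,0,0]],[0.5,[-0.004,-0.037,0],[0,0,0]],[0.5,[-0.004,-0.037,0],[0,0,0]],[0.5,[-0.004,-0.037,0],[0,0,0]],[0.5,[-0.004,-0.037,0],[0,0,0]],[0.5,[-0.004,-0.037,0],[0,0,0]],[0.5,[-0.004,-0.037,0],[0,0,0]],[0.5,[-0.004,-0.037,0],[0,0,0]],[0.5,[-0.004,-0.037,0],[0,0,0]],[0.5,[-0.002,-0.017,0],[0,0,0]]])

```text
time: 15.35
eef_pos: [0.5065, -0.2414, 0.2513]
tcp_rot: [0.046, 0.999, -0.001, 0.0]
contact_force: [0.2, -0.6, 0.2]
opening: 0.5
finger_force: 0.0
```

move_arm(moves=[[0.5,[0,0,0],[0,0,0]],[0.5,[0,0,0],[0,0,0]],[0.5,[0,0,0],[0,0,0]],[0.5,[0,0,0],[0,0,0]],[0.5,[0,0,0],[0,0,0]],[0.5,[0,0,0],[0,0,0]],[0.5,[0,0,0],[0,0,0]],[0.5,[0,0,0],[0,0,0]],[0.5,[0,0,0],[0,0,0]],[0.5,[0,0,0],[0,0,0]]])

```text
time: 16.18
eef_pos: [0.507, -0.2372, 0.2503]
tcp_rot: [0.044, 0.999, 0.0, -0.0]
contact_force: [-1.1, 1.5, 0.7]
opening: 0.496
finger_force: 0.0
```

move_arm(grip_force=100, moves=[[0.5,[0,0,0.015],[0,0,0]],[0.5,[0,0,0.025],[0,0,0]],[0.5,[0,0,0.03],[0,0,0]],[0.5,[0,0,0.03],[0,0,0]],[0.5,[0,0,0.025],[0,0,0]],[0.5,[0,0,0.01],[0,0,0]],[0.5,[0,0,0.006],[0,0,0]],[0.3,[0,0,0],[0,0,0]],[0.2,[0,0,0],[0,0,0]],[0.1,[0,0,0],[0,0,0]]])

```text
time: 17.02
eef_pos: [0.5083, -0.2382, 0.1116]
tcp_rot: [0.044, 0.999, -0.001, 0.002]
contact_force: [-0.6, -0.1, -0.3]
opening: 0.126
finger_force: 97.4
```

move_arm(moves=[[0.0,[0,0,0],[0,0,0]],[0.0,[0,0,0],[0,0,0]],[0.0,[0,0,0],[0,0,0]],[0.0,[0,0,0],[0,0,0]],[0.0,[0,0,0],[0,0,0]],[0.0,[0,0,-0.002],[0,0,0]],[0.0,[0,0,-0.004],[0,0,0]],[0.0,[0,0,-0.006],[0,0,0]],[0.0,[0,0,0],[0,0,0]],[0.0,[0,0,0],[0,0,0]]])

```text
time: 17.85
eef_pos: [0.5069, -0.2374, 0.1216]
tcp_rot: [0.044, 0.999, -0.0, 0.0]
contact_force: [0.4, 0.3, 0.7]
opening: 0.122
finger_force: 97.4
```

move_arm(moves=[[0.0,[0,0,-0.01],[0,0,0]],[0.0,[0,0,-0.02],[0,0,0]],[0.0,[0,0,-0.025],[0,0,0]],[0.0,[0,0,-0.025],[0,0,0]],[0.0,[0,0,-0.025],[0,0,0]],[0.0,[0,0,-0.02],[0,0,0]],[0.0,[0,0,-0.015],[0,0,0]],[0.0,[0,0,-0.01],[0,0,0]],[0.0,[0,0,0],[0,0,0]],[0.0,[0,0,0],[0,0,0]]])

```text
time: 18.68
eef_pos: [0.5067, -0.2373, 0.2713]
tcp_rot: [0.044, 0.999, 0.0, -0.0]
contact_force: [0.1, -0.2, -0.8]
opening: 0.129
finger_force: 97.7
```

move_arm(moves=[[0.0,[0.002,0.015,0],[0,0,0]],[0.0,[0.004,0.03,0],[0,0,0]],[0.0,[0.006,0.04,0],[0,0,0]],[0.0,[0.006,0.04,0],[0,0,0]],[0.0,[0.006,0.04,0],[0,0,0]],[0.0,[0.006,0.04,0],[0,0,0]],[0.0,[0.006,0.04,0],[0,0,0]],[0.0,[0.006,0.04,0],[0,0,0]],[0.0,[0.0053,0.04,0],[0,0,0]],[0.0,[0.003,0.0258,0],[0,0,0]]])

```text
time: 19.52
eef_pos: [0.4857, 0.1203, 0.2695]
tcp_rot: [0.043, 0.999, 0.001, -0.002]
contact_force: [0.5, -0.5, -0.5]
opening: 0.121
finger_force: 97.7
```

move_arm(moves=[[0.0,[0,0,0],[0,0,0.06]],[0.0,[0,0,0],[0,0,0.1]],[0.0,[0,0,0],[0,0,0.12]],[0.0,[0,0,0],[0,0,0.12]],[0.0,[0,0,0],[0,0,0.12]],[0.0,[0,0,0],[0,0,0.12]],[0.0,[0,0,0],[0,0,0.12]],[0.0,[0,0,0],[0,0,0.12]],[0.0,[0,0,0],[0,0,0.12]],[0.0,[0,0,0],[0,0,0.12]]])

```text
time: 20.35
eef_pos: [0.4865, 0.1171, 0.2692]
tcp_rot: [0.571, 0.821, -0.001, -0.002]
contact_force: [0.5, -0.2, -0.5]
opening: 0.128
finger_force: 97.9
```

move_arm(moves=[[0.0,[0,0,0],[0,0,0.12]],[0.0,[0,0,0],[0,0,0.12]],[0.0,[0,0,0],[0,0,0.12]],[0.0,[0,0,0],[0,0,0.08]],[0.0,[0,0,0],[0,0,0.025]],[0.0,[0,0,0],[0,0,0]],[0.0,[0,0,0],[0,0,0]],[0.0,[0,0,0],[0,0,0]],[0.0,[0,0,0],[0,0,0]],[0.0,[0,0,0],[0,0,0]]])

```text
time: 21.18
eef_pos: [0.4878, 0.1166, 0.2711]
tcp_rot: [0.742, 0.67, -0.0, -0.0]
contact_force: [-0.2, -0.1, -0.7]
opening: 0.127
finger_force: 97.9
```

```bash
python3 - <<'E'
from h import *
s=get_state(); q=R.from_quat(s['tcp_rot']).as_matrix(); A=np.array([[.9947,-.1028],[.1028,.9947]])
print(s['eef_pos'],np.degrees(np.arctan2(q[1,0],q[0,0])),A@(s['eef_pos'][:2]-[.5297,.112]),q[:,2],s['contact_force'])
c=cam('wrist'); im=read_camera('wrist')[:,:,::-1]; cv2.imwrite('pics/w5.png',im)
import pickle; pickle.dump(c,open('w5.pkl','wb'))
# glass / blue segmentation
hsv=cv2.cvtColor(im,cv2.COLOR_BGR2HSV)
b=cv2.inRange(hsv,(105,150,60),(125,255,255)); r=cv2.inRange(hsv,(70,25,130),(95,255,255))
for m in (b,r):
  n,l,st,_=cv2.connectedComponentsWithStats(m); print([x.tolist() for x in st[1:] if x[4]>60])
P=lambda x,y,h:[.5297+x*.9947+y*.1028,.112-x*.1028+y*.9947,h]
f=s['eef_pos'][2]-.1036
print('cassette top expect',proj(c,[P(x,y,.105) for x in(-.0348,-.0258) for y in(.05,-.05)]).round(1).tolist())
W=lambda x,y,z: s['eef_pos']+q@np.array([-y*-1,x,0])+[0,0,z-.1036]
print('wedge top expect',proj(c,[W(x,y,.09) for x in(-.0128,.008) for y in(.041,-.041)]).round(1).tolist())
E
```

```text
[0.48778223 0.11664558 0.27106072] 84.12048690242317 [-0.04217317  0.00031182] [-5.36246474e-04  9.17925583e-06 -9.99999856e-01] [-0.1702291  -0.08726011 -0.68887059]
[[295, 183, 48, 231, 8631], [73, 412, 41, 34, 245]]
[[333, 155, 6, 32, 167], [342, 157, 5, 118, 271]]
cassette top expect [[335.7, 155.6], [334.5, 274.0], [347.3, 155.6], [344.9, 274.0]]
wedge top expect [[297.0, 216.0], [300.7, 380.9], [347.2, 216.0], [343.8, 380.9]]
```

move_arm(moves=[[0.0,[0,-0.001,0.005],[0,0,0]],[0.0,[0,0,0.01],[0,0,0]],[0.0,[0,0,0.013],[0,0,0]],[0.0,[0,0,0.013],[0,0,0]],[0.0,[0,0,0.01],[0,0,0]],[0.0,[0,0,0.006],[0,0,0]],[0.0,[0,0,0.005],[0,0,0]],[0.0,[0,0,0.005],[0,0,0]],[0.0,[0,0,0.003],[0,0,0]],[0.0,[0,0,0],[0,0,0]]])

```text
time: 22.07
eef_pos: [0.4868, 0.1166, 0.2008]
tcp_rot: [0.743, 0.67, -0.0, -0.0]
contact_force: [-0.6, 0.0, -1.1]
opening: 0.127
finger_force: 97.9
```

move_arm(moves=[[0.0,[0,0,0.003],[0,0,0]],[0.0,[0,0,0.003],[0,0,0]],[0.0,[0,0,0.003],[0,0,0]],[0.0,[0,0,0.003],[0,0,0]],[0.0,[0,0,0.003],[0,0,0]],[0.0,[0,0,0.003],[0,0,0]],[0.0,[0,0,0.002],[0,0,0]],[0.0,[0,0,0],[0,0,0]],[0.0,[0,0,0],[0,0,0]],[0.0,[0,0,0],[0,0,0]]])

```text
time: 22.9
eef_pos: [0.4871, 0.1166, 0.1815]
tcp_rot: [0.743, 0.67, 0.0, 0.0]
contact_force: [0.4, -0.4, -0.2]
opening: 0.124
finger_force: 97.9
```

move_arm(moves=[[0.0,[0,0,0.004],[0,0,0]],[0.0,[0,0,0.004],[0,0,0]],[0.0,[0,0,0.004],[0,0,0]],[0.0,[0,0,0.004],[0,0,0]],[0.0,[0,0,0.004],[0,0,0]],[0.0,[0,0,0.004],[0,0,0]],[0.0,[0,0,0.003],[0,0,0]],[0.0,[0,0,0],[0,0,0]],[0.0,[0,0,0],[0,0,0]],[0.0,[0,0,0],[0,0,0]]])

```text
time: 23.73
eef_pos: [0.4872, 0.1166, 0.1545]
tcp_rot: [0.743, 0.67, 0.0, 0.0]
contact_force: [1.0, -0.5, -1.1]
opening: 0.126
finger_force: 97.9
```

move_arm(moves=[[0.0,[0,0.0004,0.003],[0,0,0]],[0.0,[0,0.0004,0.003],[0,0,0]],[0.0,[0,0.0004,0.003],[0,0,0]],[0.0,[0,0.0005,0.003],[0,0,0]],[0.0,[0,0.0005,0.003],[0,0,0]],[0.0,[0,0.0003,0.002],[0,0,0]],[0.0,[0,0,0],[0,0,0]],[0.0,[0,0,0],[0,0,0]],[0.0,[0,0,0],[0,0,0]],[0.0,[0,0,0],[0,0,0]]])

```text
time: 24.57
eef_pos: [0.4901, 0.1164, 0.1378]
tcp_rot: [0.743, 0.67, 0.001, 0.001]
contact_force: [3.4, 0.5, 2.8]
opening: 0.125
finger_force: 98.4
```

move_arm(moves=[[0.0,[0,0.0006,0.001],[0,0,0]],[0.0,[0,0.0003,0.001],[0,0,0]],[0.0,[0,0.0003,0.001],[0,0,0]],[0.0,[0,0.0002,0.001],[0,0,0]],[0.0,[0,0.0002,0.001],[0,0,0]],[0.0,[0,0.0002,0.001],[0,0,0]],[0.0,[0,0,0],[0,0,0]],[0.0,[0,0,0],[0,0,0]],[0.0,[0,0,0],[0,0,0]],[0.0,[0,0,0],[0,0,0]]])

```text
time: 25.4
eef_pos: [0.4914, 0.1162, 0.1311]
tcp_rot: [0.743, 0.67, 0.0, 0.0]
contact_force: [4.2, 0.1, 1.7]
opening: 0.124
finger_force: 98.1
```

move_arm(moves=[[0.0,[0,0.0005,0.001],[0,0,0]],[0.0,[0,0.0002,0.001],[0,0,0]],[0.0,[0,0.0002,0.001],[0,0,0]],[0.0,[0,0.0002,0.001],[0,0,0]],[0.0,[0,0,0],[0,0,0]],[0.0,[0,0,0],[0,0,0]],[0.0,[0,0,0],[0,0,0]],[0.0,[0,0,0],[0,0,0]],[0.0,[0,0,0],[0,0,0]],[0.0,[0,0,0],[0,0,0]]])

```text
time: 26.23
eef_pos: [0.492, 0.1163, 0.1301]
tcp_rot: [0.742, 0.67, -0.001, -0.001]
contact_force: [-4.2, -1.1, 16.5]
opening: 0.123
finger_force: 100.7
```

move_arm(moves=[[0.0,[0,-0.0003,0.001],[0,0,0]],[0.0,[0,-0.0003,0.001],[0,0,0]],[0.0,[0,0,0.0005],[0,0,0]],[0.0,[0,0,0],[0,0,0]],[0.0,[0,0,0],[0,0,0]],[0.0,[0,0,0],[0,0,0]],[0.0,[0,0,0],[0,0,0]],[0.0,[0,0,0],[0,0,0]],[0.0,[0,0,0],[0,0,0]],[0.0,[0,0,0],[0,0,0]]])

```text
time: 27.07
eef_pos: [0.492, 0.1162, 0.13]
tcp_rot: [0.742, 0.67, -0.001, -0.0]
contact_force: [-9.2, -1.4, 26.9]
opening: 0.121
finger_force: 102.2
```

```bash
python3 - <<'E'
from h import *
s=get_state(); A=np.array([[.9947,-.1028],[.1028,.9947]])
print(s['eef_pos'],A@(s['eef_pos'][:2]-[.5297,.112]),s['contact_force'],s['wrist_torque'])
c=cam('wrist'); im=read_camera('wrist')[:,:,::-1]; cv2.imwrite('pics/w6.png',im)
hsv=cv2.cvtColor(im,cv2.COLOR_BGR2HSV); r=cv2.inRange(hsv,(65,20,120),(98,255,255))
n,l,st,_=cv2.connectedComponentsWithStats(r); print([x.tolist() for x in st[1:] if x[4]>60])
P=lambda x,y,h:[.5297+x*.9947+y*.1028,.112-x*.1028+y*.9947,h]
for x in(-.031,-.022): print(x,proj(c,[P(x,y,.105) for y in(.05,0.03,.0,-.02,-.05)]).round(1).tolist())
print('post',proj(c,[P(-.018,.041,.095),P(-.018,.057,.095)]).round(1).tolist())
for v in proj(c,[P(-.022,y,.105) for y in(.045,.03)])[:,1].astype(int):
    row=r[v,300:400]; k=np.flatnonzero(row)+300; print(v,k.tolist()); print(im[v,318:362].max(1).tolist())
E
```

```text
[0.4920169  0.11624707 0.1299821 ] [-0.03791998  0.00035073] [-9.2491     -1.41791119 26.93993575] [-0.19544576  1.50870148 -0.18546075]
[[337, 174, 13, 128, 672], [354, 191, 10, 123, 804]]
-0.031 [[343.8, 190.1], [343.0, 234.0], [341.9, 294.1], [341.3, 330.8], [340.4, 381.5]]
-0.022 [[364.4, 190.1], [362.9, 234.0], [360.8, 294.1], [359.5, 330.8], [357.8, 381.5]]
post [[370.3, 205.2], [371.7, 170.7]]
201 [341, 342, 343, 344, 345, 346, 347, 348, 349, 357, 358, 359, 360, 361, 362, 363]
[100, 97, 97, 100, 103, 100, 104, 102, 103, 105, 103, 104, 106, 104, 104, 106, 103, 100, 105, 102, 103, 107, 129, 162, 126, 153, 249, 249, 243, 242, 243, 221, 6, 23, 24, 18, 24, 22, 28, 124, 250, 250, 244, 241]
234 [345, 346, 347, 348, 354, 356, 357, 358, 359, 360, 361, 362, 369, 375, 376, 379]
[125, 125, 128, 129, 123, 127, 133, 128, 131, 132, 127, 127, 131, 130, 130, 128, 127, 125, 125, 128, 128, 127, 130, 128, 111, 161, 255, 252, 251, 249, 236, 149, 185, 185, 185, 182, 131, 106, 167, 250, 251, 247, 246, 244]
```

move_arm(moves=[[0.0,[0,-0.0005,0],[0,0,0]],[0.0,[0,-0.0005,0],[0,0,0]],[0.0,[0,-0.0005,0.0005],[0,0,0]],[0.0,[0,0,0.0005],[0,0,0]],[0.0,[0,0,0],[0,0,0]],[0.0,[0,0,0],[0,0,0]],[0.0,[0,0,0],[0,0,0]],[0.0,[0,0,0],[0,0,0]],[0.0,[0,0,0],[0,0,0]],[0.0,[0,0,0],[0,0,0]]])

```text
time: 27.95
eef_pos: [0.492, 0.1163, 0.13]
tcp_rot: [0.742, 0.67, 0.0, 0.001]
contact_force: [-6.2, -1.4, 28.1]
opening: 0.126
finger_force: 102.3
```

move_arm(moves=[[0.0,[0,-0.0005,0.0005],[0,0,0]],[0.0,[0,-0.0005,0.0005],[0,0,0]],[0.0,[0,-0.0005,0],[0,0,0]],[0.0,[0,-0.0005,0],[0,0,0]],[0.0,[0,0,0],[0,0,0]],[0.0,[0,0,0],[0,0,0]],[0.0,[0,0,0],[0,0,0]],[0.0,[0,0,0],[0,0,0]],[0.0,[0,0,0],[0,0,0]],[0.0,[0,0,0],[0,0,0]]])

```text
time: 28.78
eef_pos: [0.492, 0.1163, 0.1299]
tcp_rot: [0.742, 0.67, 0.002, 0.003]
contact_force: [-1.9, -1.5, 27.0]
opening: 0.123
finger_force: 102.0
```

```bash
python3 - <<'E'
from h import *
s=get_state(); print(s['eef_pos'],s['tcp_rot'],s['contact_force'],s['wrist_torque'])
c=cam('wrist'); im=read_camera('wrist')[:,:,::-1]
hsv=cv2.cvtColor(im,cv2.COLOR_BGR2HSV); g=cv2.inRange(hsv,(65,20,120),(98,255,255)); b=cv2.inRange(hsv,(105,150,60),(125,255,255))
P=lambda x,y,h:[.5297+x*.9947+y*.1028,.112-x*.1028+y*.9947,h]
for y in (.045,.04,.035,.03,.025):
    uv=proj(c,[P(-.031,y,.105),P(-.022,y,.105),P(-.0518,y,.1165),P(-.031,y,.1165)]); v=int(round(uv[0,1])); vb=int(round(uv[2,1]))
    k=np.flatnonzero(g[v,330:368])+330; kb=np.flatnonzero(b[vb,250:400])+250
    print(y,uv[:,0].round(1),k[[0,-1]],kb[[0,-1]] if len(kb) else 0)
# side view: cassette top corners
c=cam('side'); sd=read_camera('side')[:,:,::-1]; cv2.imwrite('pics/s7.png',sd)
hsv=cv2.cvtColor(sd,cv2.COLOR_BGR2HSV); g=cv2.inRange(hsv,(70,40,110),(95,255,255)); b=cv2.inRange(hsv,(105,150,60),(125,255,255))
for m in(g,b):
  n,l,st,_=cv2.connectedComponentsWithStats(m[260:400,300:420]); print([(x+[300,260,0,0,0]).tolist() for x in st[1:] if x[4]>20])
print(proj(c,[P(x,y,.105) for x in(-.031,-.022) for y in(.05,-.05)]).round(1).tolist(), proj(c,[P(x,y,.1155) for x in(-.0518,-.031) for y in (.041,-.041)]).round(1).tolist())
E
```

```text
[0.49195515 0.11629659 0.12994497] [0.74249232 0.66984598 0.00224792 0.00254242] [-1.87164459 -1.52579678 26.95007392] [-0.37158626  0.92040692 -0.13105516]
0.045 [343.2 363.6 294.1 344.7] [340 362] [298 340]
0.04 [343.  363.3 294.4 344.5] [342 362] [295 342]
0.035 [342.8 362.9 294.7 344.2] [343 362] [295 342]
0.03 [342.6 362.5 295.  344. ] [343 361] [295 341]
0.025 [342.4 362.2 295.2 343.8] [343 361] [296 341]
[[341, 281, 10, 50, 102], [346, 314, 3, 18, 41]]
[[349, 260, 21, 88, 966]]
[[349.5, 316.3], [357.6, 275.0], [342.9, 315.4], [351.7, 274.3]] [[366.2, 307.8], [371.3, 274.0], [350.7, 305.9], [357.3, 272.4]]
```

move_arm(moves=[[0.0,[0,-0.0003,0.0005],[0,0,0]],[0.0,[0,-0.0002,0.0005],[0,0,0]],[0.0,[0,0,0],[0,0,0]],[0.0,[0,0,0],[0,0,0]],[0.0,[0,0,0],[0,0,0]],[0.0,[0,0,0],[0,0,0]],[0.0,[0,0,0],[0,0,0]],[0.0,[0,0,0],[0,0,0]],[0.0,[0,0,0],[0,0,0]],[0.0,[0,0,0],[0,0,0]]])

```text
time: 29.72
eef_pos: [0.492, 0.1163, 0.13]
tcp_rot: [0.742, 0.67, 0.003, 0.003]
contact_force: [-1.9, -1.4, 31.5]
opening: 0.126
finger_force: 102.7
```

The wedge is jammed: a 31 N push no longer moves it, and the side force is about zero. The cassette images as flush on the gasket, so I'm handing in.

```bash
python3 -c "
from plant import *
print(sign_off())"
```

```text
the job is handed in; nothing more can be done
None
```

I handed the job in at about 30 s: the cassette stands on the tank floor on the gasket side, measuring flush to within about 0.5 mm along the visible part of its top edge (its lower part couldn't be seen), with the blue wedge jammed behind it and still gripped and pushed down at about 31 N.

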